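Third hand: hold a drawer front to its box for screwing

TASK

Be my third hand while I refit this kitchen drawer: pick up the taupe drawer front, stand it upright on the two batten ends just ahead of the open drawer box, then slide it back so that its two corner blocks go in between the box sides and its rear face lies flush on both side ends. Keep pressing it there with a steady push of about 10 newtons (a kilogram's weight) and finish while still holding it like that, so that I can drive the screws; do not ram it against the box, and leave the screwdriver, peeler and espresso cup alone.

Things in the scene. Friction and masses are not known exactly. Their poses are not given: they have to be found in the camera images.
- drawer_front: Loose taupe drawer front, 0.25 to 0.45 kg, panel 190 wide (y), 124 high (z), 18 thick, standing upright on the worktop. Origin: middle of the lower edge of its rear face; x points out of the rear face (away from the robot), y to its left, z up; the panel fills x -18..0. When fitted, this frame coincides with that of drawer_box.
- front_top (a point): Middle of the drawer front's top edge (mid-thickness), 124 mm above its lower edge. Here both faces are bare for 65 mm down and 45 mm to each side, so it can be pinched from above across its 18 mm thickness.
- front_handle (a point): Middle of the white bow handle on the front face: a 8 mm bar 100 mm wide, here 50 mm above the lower edge, its outside 34 mm ahead of the face.
- front_blocks (a point): Point on the rear face midway between the two wooden corner blocks, 62 mm above the lower edge. The blocks stand 18 mm out of the rear face, 18 mm wide, 56 mm high (34 to 90 mm above the lower edge), and measure 140 mm over both (each 52 to 70 mm from the middle).
- drawer_box: Pale plywood drawer box, open on top and at the front (robot's side); held fast, rigid. Origin: middle of its open front, level with the lower edges of the sides, 22 mm above the worktop; x points into the box, y to the left, z up. 172 wide, 200 deep, sides 100 high and 12 thick, 148 clear between (4 mm play each side for the blocks). Bottom panel at z 8..14; otherwise empty.
- side_ends (a point): Middle of the box's open front at half height (50 mm above the box origin). The end faces of the two sides, the stops against which the drawer front is pressed, lie in this plane (x = 0 of the box), 74 to 86 mm to the left and right.
- battens: Two parallel smooth (waxed) battens fixed on the worktop under the box, 24 wide, tops 22 mm above the worktop. Origin: on the worktop straight below the drawer box's origin, same axes; batten centres at y = 58 and -58. They stick out 50 mm in front of the box (x -50..0): these ends are the narrow ledges on which the drawer front stands.
- screwdriver: Screwdriver with orange handle, 160 long, lying on the worktop near the front edge; leave alone.
- peeler: Black vegetable peeler, 170 long, lying near the front edge; leave alone.
- espresso_cup: Green espresso cup, 65 wide (94 with handle), 52 high, standing behind the work; leave alone.
- shelf_line (a point): Point on the worktop straight below the front edge of the wall shelf, which runs along y over the back of the worktop: everything farther from the robot than this point has the shelf above it, underside 520 mm above the worktop; keep arm and wrist clear of it.

How it is judged:
By the outcome, as a careful person would: the job done as asked, in the order asked, and still so for the second after the job is handed in, while the arm keeps its last pose, push and grip.
It also fails if it takes over 64 s, if anything falls off the work surface, if the arm or the gripper's body presses on something with over 40 N, if the wrist force passes 120 N, or if a joint passes its speed limit or range.

ROBOT

A 6-joint arm with a two-finger parallel gripper is mounted at the origin on a cart in front of the work surface, level with it; the furniture and walls round the work are solid. World frame = base frame: x ahead of the robot, y to its left, z up, the work surface at z = 0. Lengths are in m, angles in degrees, forces in N, time in s.
With the tool pointing down it reaches from about 0.4 to 0.825 m from the base axis. Payload 7 kg.
Tool frame: the origin (TCP) lies on the centre line of the jaws, within the pads' length; the fingertips stand 19 mm ahead of it and the grasp point (between the pads) is the TCP (r.tip_extent is the distance from the TCP to the fingertips, in m); z points along the fingers, y is the line along which they close (so a half turn about z gives the same grasp; the last joint's range is limited). The gripper opens to 88 mm and grips with 3 to 60 N. Pads are 19 mm wide; open, the fingers measure 130 mm over their backs; the gripper's body (78 mm by 193 mm) begins 47 mm behind the grasp point.
Start: joints at [-48.295, 20.546, 0.682, 0, -70.136, -16.507], TCP at [0.287, -0.611, 0.221] pointing down, gripper open.
Joint ranges: [-176.03, 176.03], [-82.01, 121.73], [-58.28, 71.71], [-173.87, 95.51], [-174.79, -0.11], [-173.66, 173.66]. Speed limits (degrees/s): [136.94, 136.94, 172.46, 180, 180, 180].

INTERFACE

Orientations are given as [roll, pitch, yaw] about the fixed x, y, z axes, in that order (R = Rz(yaw) Ry(pitch) Rx(roll)).
In Python, from plant import r gives the robot as it stands. The module is installed in compiled form; this text tells all that it offers.
- The arm moves only by the tool jog_arm, never from a script. Its argument "deltas" is a list that holds one entry, the list of rows, each a list of 5 numbers: the opening, from -1 (shut) to 1 (fully open), then the shift along the world's x, y, z in cm, then the turn about the world's z in rad. In form: [[[claw, dx, dy, dz, turn], ...]]. A call has 1 to 8 rows; each row shifts and turns the commanded pose from where the row before left it; what a row does not reach is not made up. A row lasts 1/8 s, in which the tool goes at most 62.5 mm and 10.7 degrees, less where a joint would pass 70% of its speed; a pose out of reach is approached as far as the arm can. A call with a gripper value outside its range is refused whole. The fingers move at their own pace and stop on an object; "force" is the grip in N (left out, the last holds). Time passes only in rows, so rows that do not move let the fingers close. It gives the time, the measured TCP pose, the force, the opening and the grip force at its end, in the units of the state.
- r.get_state(): the state, without advancing time (a new reading comes with each control period).
- r.capture(name): name is "side" or "top" or "wrist"; returns the picture (400x640x3 uint8, blue, green, red); there is no depth.
- r.camera_info(name): a dict with "fx", "fy", "cx", "cy" (pixels), "view" (4x4, takes a point from world to camera coordinates). Camera axes: x right, y up, looking along -z (the intrinsics and any distortion apply to the point x, -y, -z); pixel columns grow to the right and rows downward; lengths in m; the calibration is good to about 2 mm. A picture is of the moment at which its call begins: read the wrist's pose just before it. camera_info takes no time and is no camera call; for the wrist camera it gives the pose at the moment of the call.
- r.close_job(): hands the job in; it is judged then, once.
The state is a dict: "time_s": time; "joints": joint angles; "qd": joint speeds; "joint_torque": joint torques, N m; "tcp_pos": TCP position; "eef_rot": TCP orientation; "contact_force": force on the tool from outside, world axes, zero at the start; "moment": the same for the moment, N m; "gripper_width": finger opening in m; "gripper_force": force on a finger pad.
Only numpy, scipy, OpenCV 4.12 (cv2) and the standard library are available. Lean on these libraries where they do the work, as an engineer would, in place of code of your own. Each camera call takes 0.05 s, during which the arm holds its last target. There are 200 camera calls.

## Working session

There is one attempt and no reset: what is moved stays moved. The work goes in short steps, Python scripts to look and compute and a tool call to move; the robot and the scene stay as the last step left them, time stands still between calls to the robot, and variables do not carry over. Pictures are saved under pics/ and viewed, at most 10 in all, crops included, and the job is handed in when it is done.

Besides the shell and the picture viewer there is one more tool, called as a command line: name --argument value ..., lists and objects as JSON in quotes. jog_arm: Moves the arm, as the interface text tells. Its arguments: {"type":"object","properties":{"deltas":{"type":"array"},"force":{"type":"number"}},"required":["deltas"]}

```bash
mkdir -p pics; python3 - <<'E'
from plant import r
import cv2,numpy as np
np.set_printoptions(precision=4,suppress=True)
for n in("side","top"):
    im=r.capture(n);cv2.imwrite(f"pics/{n}0.png",im)
    i=r.camera_info(n);print(n,{k:v for k,v in i.items()})
s=r.get_state();print(s)
E
```

```text
side {'fx': 426.9584505818035, 'fy': 426.9584505818035, 'cx': 318.11197689674026, 'cy': 203.24409169431652, 'view': array([[-0.8394, -0.5432, -0.0168,  0.5553],
       [ 0.3609, -0.5802,  0.7301, -0.1739],
       [-0.4064,  0.6068,  0.6831, -0.7825],
       [ 0.    ,  0.    ,  0.    ,  1.    ]])}
top {'fx': 406.4147518586873, 'fy': 406.4147518586873, 'cx': 321.50012588375466, 'cy': 201.28109352122198, 'view': array([[ 0.0201, -0.9998,  0.0065,  0.1293],
       [ 0.9963,  0.0206,  0.0838, -0.5751],
       [-0.0839,  0.0048,  0.9965, -1.0218],
       [ 0.    ,  0.    ,  0.    ,  1.    ]])}
{'time_s': 0.1, 'joints': array([-48.2923,  20.5883,   0.6389,  -0.0192, -70.1357, -16.506 ]), 'qd': array([ 0.0998, -0.0326,  0.1199,  0.0568, -0.0454,  0.1512]), 'joint_torque': array([ -0.0039, -58.4161,  29.375 ,   7.0155,   0.0102,  -0.0001]), 'tcp_pos': array([ 0.2872, -0.6104,  0.2199]), 'eef_rot': array([ 179.9133,   -0.0069, -154.8048]), 'contact_force': array([-0.0649, -0.1064,  0.4845]), 'moment': array([0.0104, 0.0645, 0.0496]), 'gripper_force': 0.0, 'gripper_width': 0.08746549699432844}
```

View pics/side0.png

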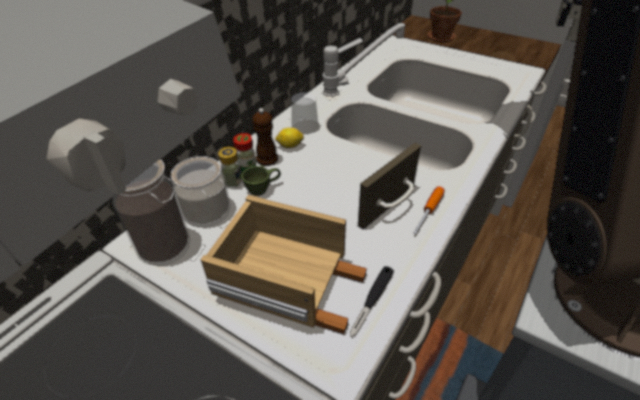

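View pics/top0.png

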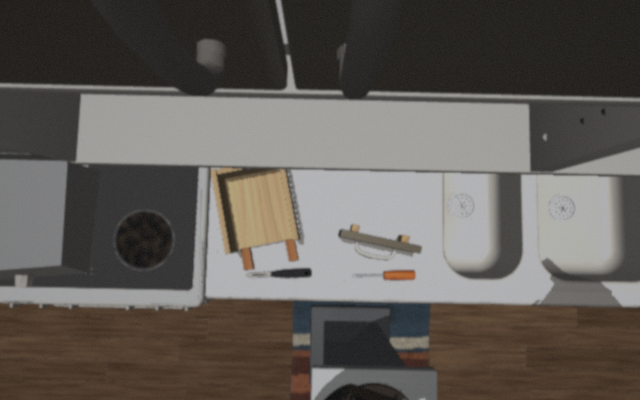

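Side view: box at about (275,260), front standing at (390,185), batten ends at (350,270) and (332,321), cup at (258,180). Top view: box (260,208), front (380,240), batten ends (247,258) and (292,250). I'll enlarge both.

```bash
python3 - <<'E'
import cv2
a=cv2.imread("pics/top0.png")[155:295,205:435];b=cv2.imread("pics/side0.png")[140:335,200:450]
cv2.imwrite("pics/c1.png",cv2.convertScaleAbs(cv2.resize(a,None,fx=3.4,fy=3.4,interpolation=2),alpha=1.5))
cv2.imwrite("pics/c2.png",cv2.convertScaleAbs(cv2.resize(b,None,fx=3,fy=3,interpolation=2),alpha=1.5))
E
```

```text
(no output)
```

View pics/c1.png

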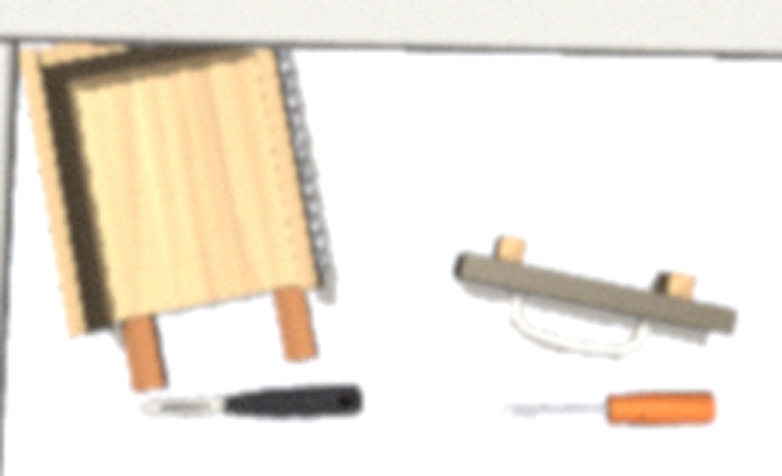

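View pics/c2.png

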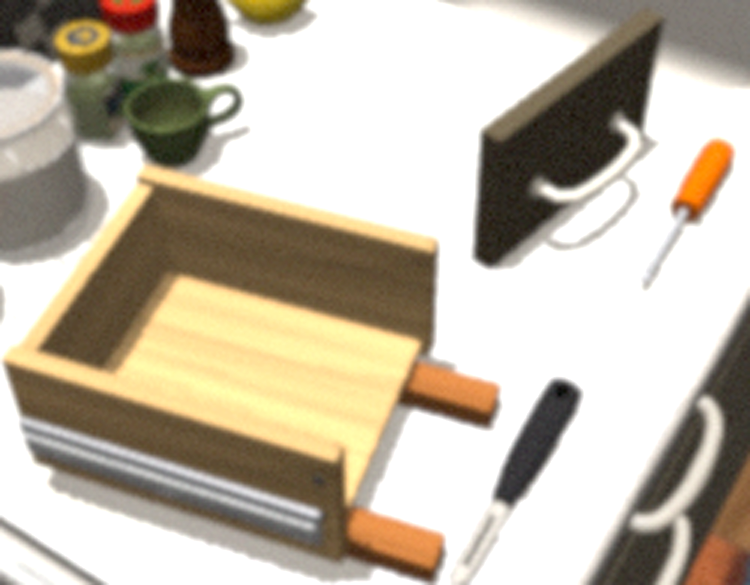

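c1 (top, x3.4): panel top edge corners (470,252), (464,281), (737,308), (732,332). Batten end corners are (135,390), (165,386), (286,360), (317,355); box front top corners (70,336), (321,287). c2 (side, x3): panel top (482,132)–(660,18), box front top corners at (345,455) and (437,243).

```bash
cat >h.py <<'E'
import numpy as np,cv2
from plant import r
np.set_printoptions(precision=4,suppress=True)
def ray(info,p):
    V=info["view"];R=V[:3,:3];c=-R.T@V[:3,3]
    d=R.T@np.array([(p[0]-info["cx"])/info["fx"],-(p[1]-info["cy"])/info["fy"],-1.]);return c,d
def onz(info,p,z):
    c,d=ray(info,p);return (c+d*(z-c[2])/d[2])[:2]
def proj(info,P):
    q=info["view"][:3,:3]@np.asarray(P)+info["view"][:3,3]
    return np.array([info["cx"]-info["fx"]*q[0]/q[2],info["cy"]+info["fy"]*q[1]/q[2]])
def fit(L,W):
    L=np.array(L,float);W=np.array(W);a=L-L.mean(0);b=W-W.mean(0)
    t=np.arctan2((a[:,0]*b[:,1]-a[:,1]*b[:,0]).sum(),(a*b).sum())
    R=np.array([[np.cos(t),-np.sin(t)],[np.sin(t),np.cos(t)]]);o=W.mean(0)-R@L.mean(0)
    return o,np.degrees(t),W-(L@R.T+o)
E
python3 - <<'E'
from h import *
T=r.camera_info("top");S=r.camera_info("side")
t=lambda u,v:(u/3.4+205-.35,v/3.4+155-.35)
s=lambda u,v:(u/3+200-.33,v/3+140-.33)
P=[onz(T,t(*p),.124) for p in[(470,252),(464,281),(737,308),(732,332)]]
o,a,e=fit([(0,.095),(-.018,.095),(0,-.095),(-.018,-.095)],P);print("panel",o,a);print(e*1000)
P=[onz(S,s(*p),.124) for p in[(482,132),(660,18)]]
o,a,e=fit([(-.018,.095),(-.018,-.095)],P);print("panel side",o,a,e[0]*1000)
B=[onz(T,t(*p),z) for p,z in[((135,390),.022),((165,386),.022),((286,360),.022),((317,355),.022),((70,336),.122),((321,287),.122)]]
L=[(-.05,.07),(-.05,.046),(-.05,-.046),(-.05,-.07),(0,.086),(0,-.086)]
o,a,e=fit(L,B);print("box",o,a);print(e*1000)
B=[onz(S,s(*p),.122) for p in[(344,462),(437,243)]]
o,a,e=fit(L[4:],B);print("box side",o,a,e[0]*1000)
E
```

```text
panel [ 0.4839 -0.    ] -10.139457392761036
[[ 0.5384 -2.8057]
 [-1.4699 -2.2086]
 [-0.2706  2.3906]
 [ 1.2021  2.6237]]
panel side [0.4896 0.0043] -15.016183941763549 [-0.5376 -2.0039]
box [0.4578 0.2763] 12.208813048943012
[[ 1.0031 -0.9197]
 [-0.6801  0.2736]
 [ 0.8848  0.4197]
 [-0.0237  0.7849]
 [-0.6161  0.1615]
 [-0.568  -0.7199]]
box side [0.4514 0.2812] 13.574126107632896 [ 0.7557 -3.1301]
```

jog_arm --deltas '[[[1,1.7,5.5,0.3,0.085],[1,1.7,5.5,0.3,0.085],[1,1.7,5.5,0.3,0.085],[1,1.7,5.5,0.3,0.085],[1,1.7,5.5,0.3,0.085],[1,1.7,5.5,0.3,0.085],[1,1.7,5.5,0.3,0.085],[1,1.7,5.5,0.3,0.085]]]' --force 40

```text
time_s: 1.1
tcp_pos: [0.4234, -0.1689, 0.2449]
eef_rot: [-180.0, 0.0, -115.7]
contact_force: [1.5, -0.7, -0.2]
gripper_width: 0.088
gripper_force: 0.0
```

jog_arm --deltas '[[[1,1.7,5.5,0.3,0.08],[1,1.7,5.5,0.3,0.08],[1,1.7,5.5,0.3,0.08],[1,0,0,0,0]]]'

```text
time_s: 1.6
tcp_pos: [0.4751, -0.0026, 0.2536]
eef_rot: [180.0, 0.0, -101.8]
contact_force: [1.2, 0.6, -0.4]
gripper_width: 0.0876
gripper_force: 0.0
```

```bash
python3 - <<'E'
from h import *
s=r.get_state();print(s["time_s"],s["tcp_pos"],s["eef_rot"],s["joints"])
im=r.capture("wrist");cv2.imwrite("pics/w1.png",im)
i=r.camera_info("wrist");np.save("w1.npy",i,allow_pickle=True)
print(proj(i,s["tcp_pos"]));[print(proj(i,p)) for p in[(.484,0,.124),(.49,.0,.0)]]
E
```

```text
1.6 [ 0.4751 -0.0026  0.2536] [ 179.9874    0.0068 -101.7799] [ 23.4836   0.0738 -20.5062  -0.0137 -69.4263 -35.2587]
[319.9843 263.3783]
[310.2602 199.0411]
[307.8509 170.4171]
```

View pics/w1.png

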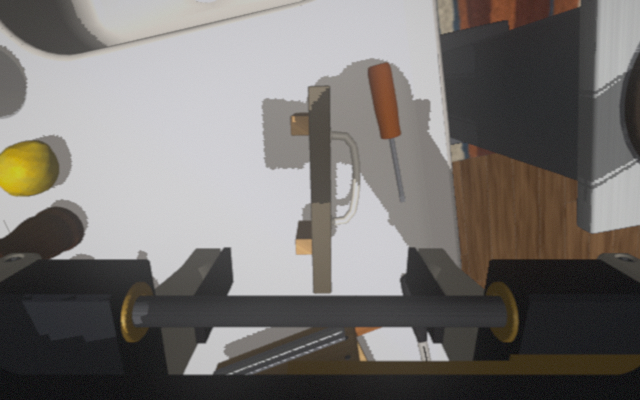

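Wrist view: the panel's top edge runs nearly vertical from (319,86) to (321,292), with the blocks on its left and the handle on its right. I'll get its edges by mask.

```bash
python3 - <<'E'
from h import *
im=cv2.imread("pics/w1.png");i=np.load("w1.npy",allow_pickle=True).item()
for v in(80,84,88,92,96,150,190,280,286,290,294):print(v,[tuple(int(x) for x in im[v,u]) for u in (305,308,311,314,320,326,329,332)])
hsv=cv2.cvtColor(im,cv2.COLOR_BGR2HSV);m=((im.max(2)<150)).astype(np.uint8);m[:, :300]=0;m[:,340:]=0;m[:70]=0;m[300:]=0
m=cv2.morphologyEx(m,cv2.MORPH_OPEN,np.ones((5,5)))
k=[(v,np.flatnonzero(m[v]).min(),np.flatnonzero(m[v]).max()) for v in range(80,300,6) if m[v].any()];print(k)
(c,sz,an)=cv2.minAreaRect(np.argwhere(m)[:,::-1].astype(np.float32));b=cv2.boxPoints((c,sz,an));print(c,sz,an)
for p in b: print(p,onz(i,p,.124))
print("centre",onz(i,c,.124))
E
```

```text
80 [(208, 203, 205), (207, 203, 203), (206, 202, 203), (210, 206, 206), (137, 139, 144), (139, 140, 145), (138, 142, 145), (137, 141, 145)]
84 [(208, 205, 205), (209, 205, 205), (203, 199, 199), (182, 180, 182), (135, 138, 142), (132, 136, 138), (135, 138, 143), (136, 140, 144)]
88 [(209, 205, 205), (117, 121, 127), (110, 124, 134), (110, 124, 134), (110, 125, 135), (88, 98, 104), (86, 92, 95), (138, 141, 145)]
92 [(209, 205, 204), (124, 130, 133), (113, 127, 137), (110, 125, 134), (100, 113, 121), (74, 79, 84), (82, 86, 90), (136, 139, 145)]
96 [(209, 205, 205), (113, 118, 123), (111, 127, 135), (110, 124, 134), (78, 86, 93), (73, 79, 86), (82, 87, 91), (136, 140, 144)]
150 [(132, 137, 141), (126, 131, 133), (68, 73, 76), (67, 72, 78), (68, 72, 79), (68, 75, 80), (71, 77, 81), (130, 134, 137)]
190 [(210, 205, 206), (210, 207, 207), (100, 100, 102), (72, 77, 80), (69, 75, 80), (72, 76, 81), (72, 77, 81), (128, 134, 137)]
280 [(205, 203, 204), (205, 204, 205), (201, 199, 200), (87, 99, 107), (91, 103, 112), (91, 104, 113), (86, 101, 109), (203, 199, 199)]
286 [(206, 206, 204), (206, 2
[... 1223 characters left out ...]
(334)), (218, np.int64(303), np.int64(335)), (224, np.int64(300), np.int64(333)), (230, np.int64(300), np.int64(334)), (236, np.int64(300), np.int64(331)), (242, np.int64(312), np.int64(330)), (248, np.int64(312), np.int64(330)), (254, np.int64(312), np.int64(330)), (260, np.int64(312), np.int64(330)), (266, np.int64(313), np.int64(330)), (272, np.int64(313), np.int64(330)), (278, np.int64(313), np.int64(330)), (284, np.int64(313), np.int64(331)), (290, np.int64(313), np.int64(331)), (296, np.int64(300), np.int64(339))]
(319.5, 188.0) (222.0, 39.0) 90.0
[300.  77.] [ 0.4703 -0.1002]
[339.  77.] [ 0.4401 -0.0938]
[339. 299.] [0.4785 0.1043]
[300. 299.] [0.5154 0.0965]
centre [ 0.474  -0.0081]
```

```bash
python3 - <<'E'
from h import *
i=np.load("w1.npy",allow_pickle=True).item()
P=[onz(i,p,.124) for p in[(312,292.5),(331.2,292.5),(307.2,86.5),(330.5,86.5)]]
print(np.array(P));o,a,e=fit([(0,.095),(-.018,.095),(0,-.095),(-.018,-.095)],P);print(o,a);print(e*1000)
R=lambda a:np.array([np.cos(np.radians(a)),np.sin(np.radians(a))]);print("grasp",o-.009*R(a))
E
```

```text
[[ 0.5025  0.0919]
 [ 0.4845  0.0957]
 [ 0.4663 -0.092 ]
 [ 0.4481 -0.0882]]
[0.4842 0.0001] -11.17356683891612
[[-0.0767 -1.4175]
 [-0.4419 -1.0819]
 [ 0.5097  1.0698]
 [ 0.0089  1.4295]]
grasp [0.4753 0.0019]
```

jog_arm --deltas '[[[1,0,0.45,-4.0,0.01],[1,0,0,-4.0,0],[1,0,0,-4.0,0],[1,0,0,-3.5,0],[1,0,0,-1.0,0],[1,0,0,0,0],[-1,0,0,0,0],[-1,0,0,0,0]]]' --force 40

```text
time_s: 2.65
tcp_pos: [0.4752, -0.001, 0.09]
eef_rot: [-179.9, 0.1, -101.5]
contact_force: [-0.2, 0.2, 0.2]
gripper_width: 0.073
gripper_force: 0.0
```

jog_arm --deltas '[[[-1,0,0,0,0],[-1,0,0,0,0],[-1,0,0,0,0]]]'

```text
time_s: 3.02
tcp_pos: [0.4744, -0.0012, 0.0889]
eef_rot: [-180.0, 0.0, -101.5]
contact_force: [-0.3, 0.8, 0.4]
gripper_width: 0.043
gripper_force: 0.0
```

jog_arm --deltas '[[[-1,0,0,0,0],[-1,0,0,0,0],[-1,0,0,0,0],[-1,0,0,0,0],[-1,0,0,0,0]]]'

```text
time_s: 3.65
tcp_pos: [0.4743, -0.0013, 0.0887]
eef_rot: [180.0, -0.0, -101.5]
contact_force: [1.1, 0.2, -0.8]
gripper_width: 0.0178
gripper_force: 40.0
```

jog_arm --deltas '[[[-1,0,0,1.0,0],[-1,0,0,2.0,0],[-1,-0.3,1.0,2.0,0.02],[-1,-0.65,2.5,1.0,0.04],[-1,-0.65,3.0,0,0.05],[-1,-0.65,3.0,0,0.05],[-1,-0.65,3.0,0,0.05],[-1,-0.65,3.0,0,0.05]]]'

```text
time_s: 4.65
tcp_pos: [0.4382, 0.1545, 0.1491]
eef_rot: [180.0, 0.0, -86.5]
contact_force: [0.8, 0.1, -3.5]
gripper_width: 0.0178
gripper_force: 39.9
```

jog_arm --deltas '[[[-1,-0.65,3.0,0,0.05],[-1,-0.65,3.0,0,0.05],[-1,-0.65,2.5,0,0.03],[-1,-0.55,1.7,0,0.024],[-1,-0.2,0.8,0,0],[-1,0,0,0,0],[-1,0,0,0,0]]]'

```text
time_s: 5.52
tcp_pos: [0.4118, 0.263, 0.1487]
eef_rot: [180.0, -0.0, -77.8]
contact_force: [0.5, 0.4, -3.5]
gripper_width: 0.0178
gripper_force: 39.9
```

```bash
python3 - <<'E'
from h import *
s=r.get_state();print(s["time_s"],s["tcp_pos"],s["eef_rot"],s["joints"],s["contact_force"],s["moment"])
w=r.capture("wrist");i=r.camera_info("wrist");np.save("w2.npy",i,allow_pickle=True)
t=r.capture("top")
cv2.imwrite("pics/w2.png",w);cv2.imwrite("pics/t2.png",t)
a=cv2.resize(t[155:295,205:335],None,fx=3.5,fy=3.5,interpolation=2)
c=np.zeros((500,800,3),np.uint8);c[:490,:455]=cv2.convertScaleAbs(a,alpha=1.5);ww=cv2.resize(w,(345,216));c[:216,455:]=ww;cv2.imwrite("pics/c3.png",c)
E
```

```text
5.525 [0.4118 0.263  0.1487] [179.9775  -0.0179 -77.841 ] [ 55.6727   6.5414 -28.161   -0.003  -55.3263 -43.5121] [ 0.5418  0.4428 -3.5294] [-0.0507  0.0534 -0.0278]
```

View pics/c3.png

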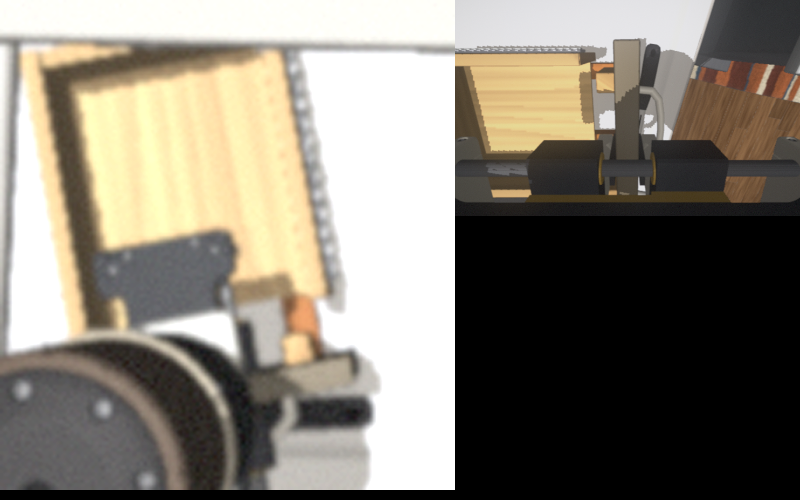

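Top view: the front is held ahead of the box, and the right block and batten are visible. The wrist inset shows the box's right side end and both panel ends. I'll enlarge the wrist view.

```bash
python3 - <<'E'
import cv2
w=cv2.imread("pics/w2.png")[60:310,100:400]
cv2.imwrite("pics/c4.png",cv2.convertScaleAbs(cv2.resize(w,None,fx=2.4,fy=2.4,interpolation=2),alpha=1.3))
E
```

```text
(no output)
```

View pics/c4.png

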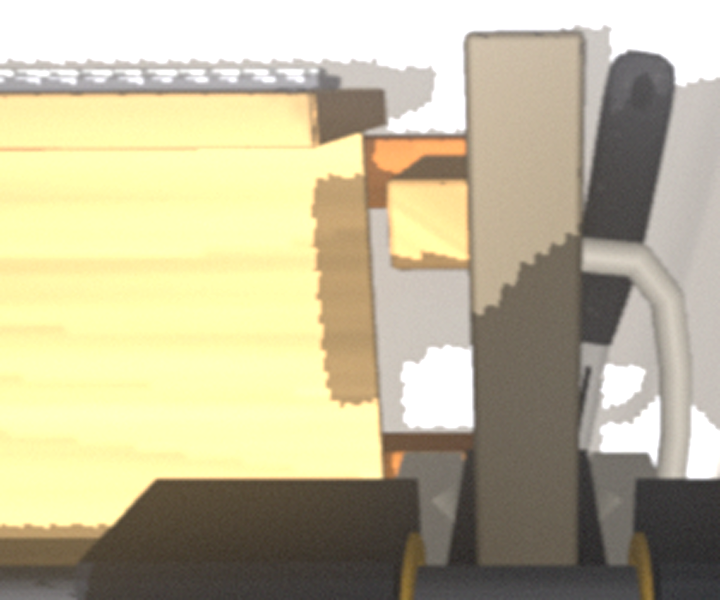

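```bash
python3 - <<'E'
from h import *
i=np.load("w2.npy",allow_pickle=True).item()
def W(o,a,x,y,z):
    a=np.radians(a);return (o[0]+x*np.cos(a)-y*np.sin(a),o[1]+x*np.sin(a)+y*np.cos(a),z)
c=lambda P:(proj(i,P)-[100,60]+.3)*2.4
print("cam",-i["view"][:3,:3].T@i["view"][:3,3],"nadir dir",i["view"][:3,2])
o,a=(.457,.2768),12.3
for n,p in dict(topout=(0,-.086,.122),topin=(0,-.074,.122),botout=(0,-.086,.022),botin=(0,-.074,.022),bp=(0,-.074,.036),bpl=(0,.0,.036),bat_o=(-.02,-.07,.022),bat_i=(-.01,-.046,.022),bat2=(-.02,.046,.022)).items():print(n,c(W(o,a,*p)))
# panel points
E
```

```text
cam [0.4298 0.1817 0.3124] nadir dir [-0.0004 -0.303   0.953 ]
topout [311.4287  85.4002]
topin [315.8366 142.1014]
botout [385.4856  83.2579]
botin [387.4381 120.7406]
bp [380.4861 122.8146]
bpl [392.5361 343.6541]
bat_o [447.4309 132.8039]
bat_i [420.7321 204.4334]
bat2 [457.2754 448.1259]
```

```bash
python3 - <<'E'
from h import *
i=np.load("w2.npy",allow_pickle=True).item()
q=lambda u,v,z:onz(i,(u/2.4+100-.3,v/2.4+60-.3),z)
o=np.array((.457,.2768));a=np.radians(12.3);R=np.array([[np.cos(a),-np.sin(a)],[np.sin(a),np.cos(a)]])
B=lambda n,*p:print(n,(R.T@(q(*p)-o))*1000)
B("topout",317,93,.122);B("topin",317,143,.122);B("botin",385,125,.022);B("botout",385,90,.022)
B("bat out",420,136,.022);B("bat in",376,208,.022);B("bat2 in",430,449,.022)
zb=.1487-.0887
B("panel rear end",468,34,zb+.124);B("panel front end",582,33,zb+.124)
B("rear far",475,560,zb+.124);B("front far",579,560,zb+.124)
B("block out",388,180,zb+.09);B("block out2",467,180,zb+.09)
B("block in bottom",390,268,zb+.034)
print("tcp",(R.T@(np.array([.4118,.263])-o))*1000)
E
```

```text
topout [ -1.085  -84.4151]
topin [ -0.2424 -73.8051]
botin [  0.8937 -72.6196]
botout [  0.2777 -83.8655]
bat out [-10.7146 -68.9862]
bat in [  5.5313 -44.825 ]
bat2 in [-9.6514 46.327 ]
panel rear end [-38.3514 -93.3488]
panel front end [-54.7562 -93.4251]
rear far [-37.4411  -6.8546]
front far [-55.666   -6.7947]
block out [-20.1428 -68.8114]
block out2 [-35.2763 -68.7583]
block in bottom [-10.2433 -39.3867]
tcp [-47.1023  -3.8543]
```

jog_arm --deltas '[[[-1,0.4,0.1,0,0],[-1,0.4,0.1,-0.5,0],[-1,0.4,0.1,-1.0,0],[-1,0,0,-1.0,0],[-1,0,0,-0.7,0],[-1,0,0,-0.4,0],[-1,0,0,-0.1,0],[-1,0,0,0,0]]]'

```text
time_s: 6.62
tcp_pos: [0.4239, 0.2669, 0.112]
eef_rot: [-180.0, 0.0, -77.8]
contact_force: [0.1, 0.3, -3.0]
gripper_width: 0.0179
gripper_force: 39.9
```

jog_arm --deltas '[[[-1,0,0,-0.1,0],[-1,0,0,0,0]]]'

```text
time_s: 6.88
tcp_pos: [0.4239, 0.2668, 0.1109]
eef_rot: [-180.0, 0.0, -77.8]
contact_force: [-0.1, 0.4, -3.6]
gripper_width: 0.0176
gripper_force: 39.9
```

jog_arm --deltas '[[[-1,0,0,-0.05,0],[-1,0,0,0,0]]]'

```text
time_s: 7.12
tcp_pos: [0.424, 0.2669, 0.1107]
eef_rot: [-180.0, 0.0, -77.8]
contact_force: [-2.4, -0.9, 1.1]
gripper_width: 0.0176
gripper_force: 39.9
```

jog_arm --deltas '[[[-1,0,0,-0.05,0],[-1,0,0,0,0]]]'

```text
time_s: 7.38
tcp_pos: [0.4241, 0.2669, 0.1107]
eef_rot: [-180.0, 0.0, -77.8]
contact_force: [-3.3, -1.3, 7.2]
gripper_width: 0.0182
gripper_force: 40.0
```

jog_arm --deltas '[[[-1,0,0,0.05,0],[-1,0.2,0.043,0,0],[-1,0.3,0.065,0,0],[-1,0.3,0.065,0,0],[-1,0.2,0.043,0,0],[-1,0,0,0,0]]]'

```text
time_s: 8.12
tcp_pos: [0.4341, 0.2691, 0.1107]
eef_rot: [-180.0, 0.0, -77.8]
contact_force: [-2.3, -0.7, 5.5]
gripper_width: 0.0175
gripper_force: 40.0
```

```bash
python3 - <<'E'
from h import *
s=r.get_state();print(s["time_s"],s["tcp_pos"],s["eef_rot"],s["contact_force"],s["moment"])
w=r.capture("wrist");i=r.camera_info("wrist");np.save("w3.npy",i,allow_pickle=True)
cv2.imwrite("pics/w3.png",w)
cv2.imwrite("pics/c5.png",cv2.convertScaleAbs(cv2.resize(w[60:310,100:400],None,fx=2.4,fy=2.4,interpolation=2),alpha=1.3))
E
```

```text
8.125 [0.4341 0.2691 0.1107] [-179.9836    0.004   -77.7852] [-2.3209 -0.6958  5.5197] [-0.4129  1.4373  0.0134]
```

View pics/c5.png

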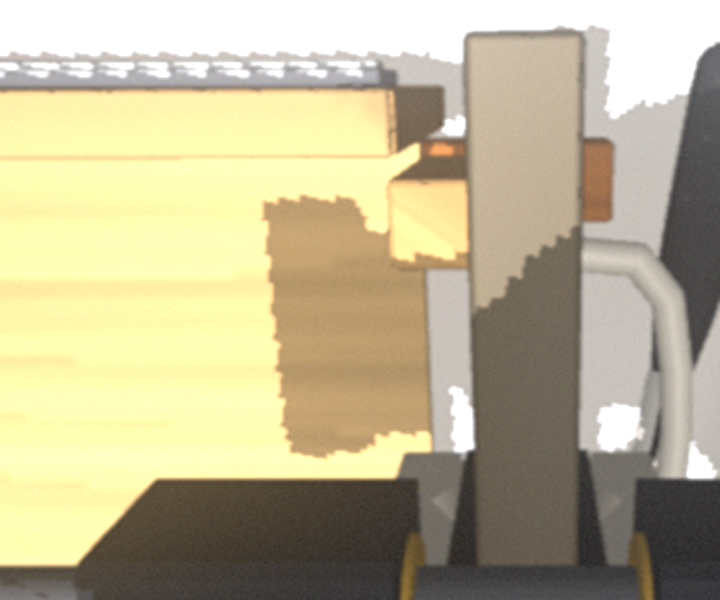

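The block's rear edge (390,180) is now level with the side's end (395,153), clear of the inner wall. I'll compute the gap.

```bash
python3 - <<'E'
from h import *
i=np.load("w3.npy",allow_pickle=True).item()
o=np.array((.457,.2768));a=np.radians(12.3);R=np.array([[np.cos(a),-np.sin(a)],[np.sin(a),np.cos(a)]])
B=lambda n,u,v,z:print(n,(R.T@(onz(i,(u/2.4+100-.3,v/2.4+60-.3),z)-o))*1000)
B("topout",395,87,.122);B("topin",395,156,.122);B("topin back",50,157,.122);B("topout back",50,90,.122)
B("botout",443,87,.022);B("block out",389,180,.112);B("panel end",468,34,.146);B("panel end",582,33,.146)
B("bat",612,139,.022);B("bat",612,221,.022)
E
```

```text
topout [ -0.8051 -84.6951]
topin [ -0.2163 -72.9468]
topin back [ 61.3323 -72.9189]
topout back [ 59.3288 -84.3441]
botout [  0.4805 -83.8097]
block out [  2.7091 -67.5935]
panel end [-15.3037 -92.1595]
panel end [-31.7026 -92.253 ]
bat [-48.6231 -69.1124]
bat [-49.3113 -45.0064]
```

jog_arm --deltas '[[[-1,0.026,-0.12,0.04,0],[-1,0,0,0,0],[-1,0.2,0.043,0,0],[-1,0.3,0.065,0,0],[-1,0.3,0.065,0,0],[-1,0.2,0.043,0,0],[-1,0.1,0.022,0,0],[-1,0,0,0,0]]]'

```text
time_s: 9.18
tcp_pos: [0.4453, 0.27, 0.1107]
eef_rot: [180.0, -0.0, -77.8]
contact_force: [-2.9, -0.1, 4.2]
gripper_width: 0.0174
gripper_force: 40.0
```

jog_arm --deltas '[[[-1,0.1,0.021,0,0],[-1,0.1,0.021,0,0],[-1,0,0,0,0]]]'

```text
time_s: 9.55
tcp_pos: [0.4473, 0.2704, 0.1107]
eef_rot: [180.0, -0.0, -77.8]
contact_force: [-2.8, -0.8, 5.0]
gripper_width: 0.018
gripper_force: 40.0
```

jog_arm --deltas '[[[-1,0.05,0.011,0,0],[-1,0,0,0,0]]]'

```text
time_s: 9.8
tcp_pos: [0.4477, 0.2705, 0.1107]
eef_rot: [180.0, -0.0, -77.8]
contact_force: [-2.7, -1.3, 5.7]
gripper_width: 0.018
gripper_force: 40.0
```

jog_arm --deltas '[[[-1,0.05,0.011,0,0],[-1,0,0,0,0]]]'

```text
time_s: 10.05
tcp_pos: [0.4482, 0.2706, 0.1107]
eef_rot: [180.0, -0.0, -77.8]
contact_force: [-3.6, -1.6, 4.5]
gripper_width: 0.0175
gripper_force: 40.0
```

jog_arm --deltas '[[[-1,0.03,0.006,0,0],[-1,0,0,0,0]]]'

```text
time_s: 10.3
tcp_pos: [0.4485, 0.2707, 0.1107]
eef_rot: [180.0, -0.0, -77.8]
contact_force: [-3.7, -1.5, 5.4]
gripper_width: 0.018
gripper_force: 40.0
```

jog_arm --deltas '[[[-1,0.03,0.006,0,0],[-1,0,0,0,0]]]'

```text
time_s: 10.55
tcp_pos: [0.4488, 0.2707, 0.1107]
eef_rot: [180.0, -0.0, -77.8]
contact_force: [-2.9, 0.1, 5.0]
gripper_width: 0.0177
gripper_force: 40.0
```

jog_arm --deltas '[[[-1,0.03,0.006,0,0],[-1,0,0,0,0]]]'

```text
time_s: 10.8
tcp_pos: [0.449, 0.2707, 0.1107]
eef_rot: [180.0, -0.0, -77.8]
contact_force: [-3.4, -1.2, 5.2]
gripper_width: 0.0176
gripper_force: 40.0
```

jog_arm --deltas '[[[-1,0.03,0.006,0.04,0],[-1,0,0,0,0]]]'

```text
time_s: 11.05
tcp_pos: [0.4491, 0.2708, 0.1107]
eef_rot: [180.0, -0.0, -77.8]
contact_force: [-2.6, 0.5, 1.2]
gripper_width: 0.018
gripper_force: 40.0
```

jog_arm --deltas '[[[-1,0.03,0.006,0,0],[-1,0,0,0,0]]]'

```text
time_s: 11.3
tcp_pos: [0.4491, 0.2708, 0.1107]
eef_rot: [179.9, -0.0, -77.8]
contact_force: [-5.4, -0.2, 2.0]
gripper_width: 0.018
gripper_force: 40.0
```

jog_arm --deltas '[[[-1,0.03,0.006,0,0],[-1,0,0,0,0]]]'

```text
time_s: 11.55
tcp_pos: [0.4491, 0.2708, 0.1107]
eef_rot: [179.9, -0.0, -77.8]
contact_force: [-6.4, -1.0, 2.9]
gripper_width: 0.0178
gripper_force: 40.0
```

jog_arm --deltas '[[[-1,0.03,0.006,0,0],[-1,0,0,0,0],[-1,0,0,0,0]]]'

```text
time_s: 11.92
tcp_pos: [0.4491, 0.2708, 0.1107]
eef_rot: [179.9, -0.0, -77.8]
contact_force: [-8.4, 0.6, 4.6]
gripper_width: 0.0176
gripper_force: 40.0
```

jog_arm --deltas '[[[-1,0.02,0.004,0,0],[-1,0,0,0,0],[-1,0,0,0,0]]]'

```text
time_s: 12.3
tcp_pos: [0.4492, 0.2708, 0.1107]
eef_rot: [179.9, -0.0, -77.8]
contact_force: [-9.5, -0.2, 5.4]
gripper_width: 0.0177
gripper_force: 40.0
```

```bash
python3 - <<'E'
from h import *
s=r.get_state();print(s["time_s"],s["tcp_pos"],s["eef_rot"],s["contact_force"],s["moment"])
w=r.capture("wrist");i=r.camera_info("wrist");np.save("w4.npy",i,allow_pickle=True)
S=r.capture("side");s=r.get_state();print(s["contact_force"],s["moment"])
c=np.zeros((560,800,3),np.uint8)
c[:500,:440]=cv2.resize(w[60:310,180:400],None,fx=2,fy=2,interpolation=2)
c[:480,440:]=cv2.resize(S[200:360,250:370],None,fx=3,fy=3,interpolation=2)
cv2.imwrite("pics/c6.png",cv2.convertScaleAbs(c,alpha=1.4))
E
```

```text
12.3 [0.4492 0.2708 0.1107] [179.8727  -0.0175 -77.8176] [-9.5416 -0.2102  5.3745] [ 0.177   3.6348 -0.1321]
[-10.4619   1.0748   5.1205] [ 0.1157  3.7104 -0.0938]
```

View pics/c6.png

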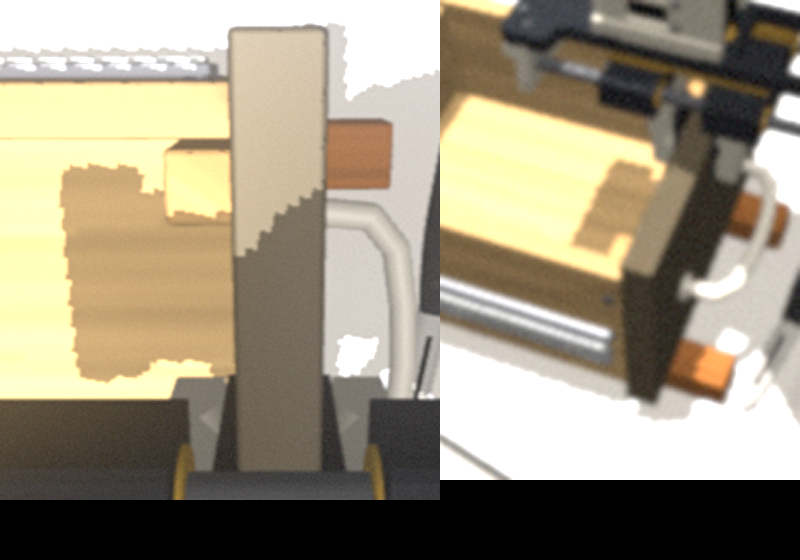

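Both pictures show the rear face closed on the side ends at right and left, with the right block inside. The small Mz means both ends share the load. I'll ease the vertical load and trim the push.

jog_arm --deltas '[[[-1,0.03,0.006,0.03,0],[-1,0,0,0,0],[-1,0,0,0,0],[-1,0,0,0,0]]]'

```text
time_s: 12.9
tcp_pos: [0.4492, 0.2708, 0.1107]
eef_rot: [179.8, -0.0, -77.8]
contact_force: [-10.5, 1.6, 3.4]
gripper_width: 0.0176
gripper_force: 40.0
```

jog_arm --deltas '[[[-1,0,0,0,0],[-1,0,0,0,0],[-1,0,0,0,0],[-1,0,0,0,0]]]'

```text
time_s: 13.4
tcp_pos: [0.4492, 0.2708, 0.1107]
eef_rot: [179.8, -0.0, -77.8]
contact_force: [-10.4, 1.1, 4.0]
gripper_width: 0.0176
gripper_force: 40.0
```

jog_arm --deltas '[[[-1,0,0,0,0],[-1,0,0,0,0],[-1,0,0,0,0],[-1,0,0,0,0]]]'

```text
time_s: 13.9
tcp_pos: [0.4492, 0.2708, 0.1107]
eef_rot: [179.8, -0.0, -77.8]
contact_force: [-10.2, 0.2, 4.3]
gripper_width: 0.0176
gripper_force: 40.0
```

jog_arm --deltas '[[[-1,0.02,0.004,0,0],[-1,0,0,0,0],[-1,0,0,0,0],[-1,0,0,0,0],[-1,0,0,0,0],[-1,0,0,0,0]]]'

```text
time_s: 14.65
tcp_pos: [0.4492, 0.2708, 0.1107]
eef_rot: [179.8, -0.0, -77.8]
contact_force: [-10.8, 1.5, 4.5]
gripper_width: 0.0175
gripper_force: 40.0
```

```bash
python3 - <<'E'
from h import *
for _ in range(3):
    r.capture("top");s=r.get_state();print(s["time_s"],s["contact_force"],s["moment"],s["tcp_pos"])
E
```

```text
14.7 [-11.6722   0.1658   3.906 ] [ 0.4366  4.2402 -0.1137] [0.4492 0.2708 0.1107]
14.75 [-12.3608   1.5522   4.5577] [ 0.3567  4.2219 -0.0644] [0.4492 0.2708 0.1108]
14.8 [-11.8338   0.5102   4.302 ] [ 0.357   4.228  -0.0968] [0.4492 0.2707 0.1107]
```

The push is steady at about 11 N at the wrist, with about 10 N reaching the ends after batten friction. Handing in.

```bash
python3 -c "
from plant import r
print(r.close_job())"
```

```text
the job is handed in; nothing more can be done
None
```

The drawer front is standing on the battens with its blocks between the box sides and its rear face flush on both side ends, and I handed in while still pressing it there: the wrist reads about 11 N, or roughly 10 N on the side ends by my estimate of the batten friction.

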